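# Post a carton through the flap of the order chute

### The arm

A 6-joint arm with a two-finger parallel gripper is mounted at the origin on the work surface. World frame = base frame: x ahead of the robot, y to its left, z up, the work surface at z = 0. Lengths are in m, angles in rad, forces in N, time in s.
With the tool pointing down it reaches from about 0.275 to 0.85 m from the base axis. Payload 19 kg.
Tool frame: the origin (TCP) lies between the finger pads; the fingertips stand tips_ahead ahead of it and the grasp point (between the pads) lies 3 mm ahead of it (tips_ahead is the distance from the TCP to the fingertips, in m); z points along the fingers, y is the line along which they close (so a half turn about z gives the same grasp; the last joint's range is limited). The gripper opens to 85 mm and grips with 20 to 120 N. Pads are 22 mm wide; open, the fingers measure 114 mm over their backs; the gripper's body (76 mm by 85 mm) begins 54 mm behind the grasp point. The pads swing forward as they close: fully open they stand 13 mm farther back than shut.
Start: joints at [-1.31, 0.15, 1.437, -0, 1.554, -0.134], TCP at [0.221, -0.531, 0.253] pointing down, gripper open.
Joint ranges: [-2.8, 2.8], [-0.68, 2.1], [0.12, 2.68], [-1.39, 4.53], [0.16, 2.79], [-2.81, 2.81]. Speed limits (rad/s): [1.89, 1.89, 2.22, 3.01, 3.01, 3.01].

### API

Orientations are given as a unit quaternion [x, y, z, w].
In Python, from bench import * gives the robot as it stands.
- The arm moves only by the shell command python3 -m jog 'ROWS' [FORCE]. ROWS is JSON, a list of rows, each a list of 7 numbers: the opening, from 0 (shut) to 1 (fully open), then the shift along the world's x, y, z in m, then the turn, a rotation vector about the world's x, y, z in degrees. In form: [[jaw, dx, dy, dz, ax, ay, az], ...]. A call has 1 to 12 rows; each row is the pose to reach, as a shift and turn from the pose commanded when the call began; what a row does not reach only later rows make up. A row lasts 1/10 s, in which the tool goes at most 50 mm and 8.59 degrees, less where a joint would pass 70% of its speed; a pose out of reach is approached as far as the arm can. A call with a gripper value outside its range is refused whole. The fingers move at their own pace and stop on an object; FORCE is the grip in N (left out, the last holds). Time passes only in rows, so rows that repeat a pose let the fingers close. It gives the time, the measured TCP pose, the force, the opening and the grip force at its end, in the units of the state.
- state(): the state, without advancing time (a new reading comes with each control period).
- camera(name): name is "scene" or "top" or "wrist"; returns the picture (480x640x3 uint8, red, green, blue); there is no depth.
- camera_info(name): a dict with "vfov" (degrees; the focal length in pixels is half the picture's height over the tangent of half this angle, whatever the lens; pixels are square), "cx", "cy" (the principal point, pixels), "D" ([k1, k2, p1, p2, k3] as OpenCV has them; the pictures are not rectified), "pose" (4x4, takes a point from camera to world coordinates); the wrist camera has in their place "mount" (4x4, takes a point from camera to tool coordinates, whose origin is the TCP and whose axes are the flange's). Camera axes: x right, y down, z forward; pixel columns grow to the right and rows downward; lengths in m; the calibration is good to about 2 mm. A picture is of the moment at which its call begins: read the wrist's pose just before it. camera_info takes no time and is no camera call.
- sign_off(): hands the job in; it is judged then, once.
The state is a dict: "t": time; "joint_pos": joint angles; "joint_velocities": joint speeds; "joint_torque": joint torques, N m; "ee_pos": TCP position; "tcp_rot": TCP orientation; "wrist_force": force on the tool from outside, world axes, zero at the start; "moment": the same for the moment, N m; "opening": finger opening in m; "finger_force": force on a finger pad.
Only numpy, scipy, OpenCV 4.12 (cv2) and the standard library are available. Lean on these libraries where they do the work, as an engineer would, in place of code of your own. Each camera call takes 0.05 s, during which the arm holds its last target. There are 200 camera calls.

### The job

Post the small flat carton lying on the chute's wooden apron: with the fingertips push it along the apron against the hanging flap, so that the flap swings inward, and keep sliding it in until it goes all the way down the chute, then draw back out so that the flap swings shut behind it. Do not pick the carton up or fling it, and leave the jar, the tin and the tall carton standing where they are.

Things in the scene. Friction and masses are not known exactly. Their poses are not given: they have to be found in the camera images.
- chute: the order chute, a fixed wooden unit. Origin on the counter straight below the flap's hinge, midway across; its +x is the way the carton goes in, z up. In front of the opening (x -220 to 0 mm) is a flat open wooden apron 220 mm wide, top 85 mm above the counter. Behind it a box, outside 124 mm wide, to x = 192 mm, 157 mm high, open on top but for four thin guard bars across at that height
- chute_sill (a point): point on the apron's top in the middle of the opening, straight below the flap's hinge; axes as chute. The opening is 100 mm wide and 65 mm high from apron to hinge; the wooden lintel over it is 10 mm deep (x -5 to 5 mm), its top 164 mm above the counter. Leaned-over fingers can follow the carton in under the flap
- chute_guides (a point): point on the apron's top midway between two thin smooth steel guide walls, 22 mm high, that narrow the way in from about 162 mm wide at chute x = -93 mm to 100 mm at x = -8 mm; axes as chute
- chute_edge (a point): point in the middle of the inner edge of the level steel sill, 40 mm inside the hinge line, at apron height; axes as chute. Beyond it a slippery steel slope runs down at 30 degrees to an end wall 140 mm on. The carton tips and slides down by itself only once its middle is past this edge (its rear face then at the flap or up to 15 mm inside)
- flap (a joint): the thin metal flap, 94 mm wide and 62 mm long, 60 g, hung freely from a hinge across the top of the opening, 150 mm above the counter. 0 = shut (it leans in 8 degrees at its stop, lower edge 9 mm inside the hinge line and 4 mm above the apron); grows to 1.42 rad as its lower edge swings inward and up. It cannot swing outward; it falls shut by its own weight
- carton: the carton to post: flat closed cardboard box with a paper band, 90 mm long (its x) by 60 mm wide (its y) by 30 mm high, about 150 g, lying on the apron with its +x end towards the flap. Origin at the centre of its underside
- jar: bystander: glass jar with a cork lid, 52 mm across, 95 mm high, standing on the counter beside the chute. Origin at the centre of its underside
- tin: bystander: round metal tin, 60 mm across, 55 mm high, standing on the counter beside the chute. Origin at the centre of its underside
- tall_carton: bystander: upright carton, 55 by 65 mm, 95 mm high, standing on the counter beside the chute. Origin at the centre of its underside
There are look-alikes about, which are no part of the job. Leave any purple, red or turquoise look-alike of the carton alone.

How it is judged:
By the outcome, as a careful person would: the job done as asked, in the order asked, and still so for the second after the job is handed in, with the robot touching nothing.
It also fails if it takes over 42 s, if anything falls off the work surface, if the arm or the gripper's body presses on something with over 40 N, if the wrist force passes 120 N, or if a joint passes its speed limit or range.

## Working session

There is one attempt and no reset: what is moved stays moved. The work goes in short steps, Python scripts to look and compute and a shell command to move; the robot and the scene stay as the last step left them, time stands still between calls to the robot, and variables do not carry over. Pictures are saved under pics/ and viewed, at most 10 in all, crops included, and the job is handed in when it is done.

```bash
mkdir -p pics
python3 - <<'E'
from bench import *
import cv2
s=state();print(s['t'],s['ee_pos'],s['tcp_rot'],s['opening'])
for n in['scene','top']:
    cv2.imwrite(f'pics/{n}0.png',camera(n)[...,::-1]);i=camera_info(n);print(n,i)
print(camera_info('wrist'))
try: print(tips_ahead)
except Exception as e: print(e, [k for k in dir() if k[0]!='_'])
E
```

```text
0.0 [ 0.22107621 -0.53056159  0.25267272] [ 9.80579991e-01  1.96118590e-01 -4.69544473e-05 -6.14889543e-04] 0.08552708661492672
scene {'vfov': 55.357228165067085, 'cx': 327.0458576865103, 'cy': 240.189697427766, 'D': array([0.03684096, 0.        , 0.        , 0.        , 0.        ]), 'pose': array([[ 0.71848073,  0.55961013, -0.4130641 ,  0.87520387],
       [ 0.69549018, -0.5855969 ,  0.41637685, -0.31206128],
       [-0.00888035, -0.58644077, -0.80994343,  0.75125106],
       [ 0.        ,  0.        ,  0.        ,  1.        ]])}
top {'vfov': 53.57720643293524, 'cx': 319.7882930734226, 'cy': 247.7080880599551, 'D': array([-0.06031925,  0.        ,  0.        ,  0.        ,  0.        ]), 'pose': array([[ 0.00872836, -0.99290462,  0.11859271,  0.45505823],
       [-0.99995503, -0.00822685,  0.00471777,  0.00776059],
       [-0.00370866, -0.11862855, -0.99293178,  0.95618605],
       [ 0.        ,  0.        ,  0.        ,  1.        ]])}
{'vfov': 65.16179731930548, 'cx': 320.3231677910489, 'cy': 237.45140448633256, 'D': array([-0.05135823,  0.        ,  0.        ,  0.        ,  0.        ]), 'mount': array([[ 8.51393789e-04, -9.47767626e-01, -3.18960502e-01,
         8.36778132e-02],
       [ 9.99999623e-01,  8.60983223e-04,  1.10927348e-04,
        -1.78631882e-03],
       [ 1.69486292e-04, -3.18960476e-01,  9.47768002e-01,
        -1.20471055e-01],
       [ 0.00000000e+00,  0.00000000e+00,  0.00000000e+00,
         1.00000000e+00]])}
0.022
```

View pics/scene0.png

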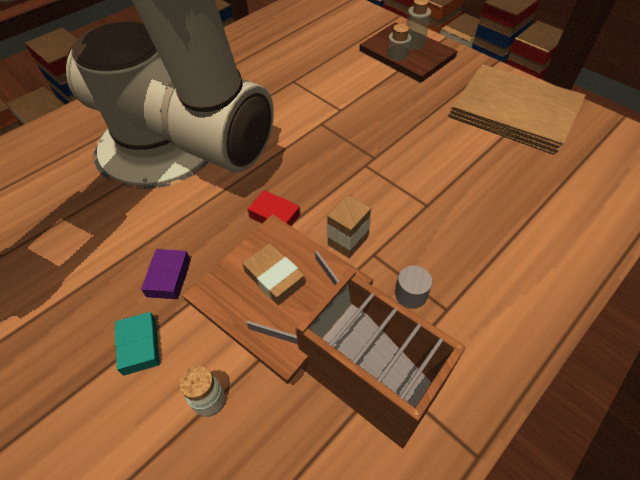

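View pics/top0.png

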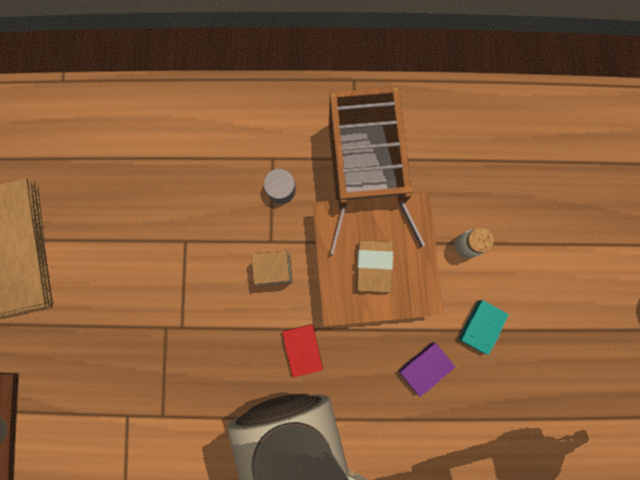

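Top view: robot base at the bottom; chute box corners about (331,94),(398,89),(410,193),(339,199); apron front corners (322,326),(440,315); carton about (375,267) with its band; jar (478,241), tin (280,185), tall carton (271,268).

```bash
cat > h.py <<'E'
from bench import *
import cv2, numpy as np
from scipy.spatial.transform import Rotation as R
def ray(name,px,pose=None):
    i=camera_info(name);f=240/np.tan(np.radians(i['vfov']/2))
    K=np.array([[f,0,i['cx']],[0,f,i['cy']],[0,0,1]])
    u=cv2.undistortPoints(np.array(px,float).reshape(-1,1,2),K,i['D']).reshape(-1,2)
    P=i['pose'] if pose is None else pose
    return P[:3,3],np.c_[u,np.ones(len(u))]@P[:3,:3].T
def cast(name,px,z,pose=None):
    o,d=ray(name,px,pose);return o+d*((z-o[2])/d[:,2])[:,None]
E
python3 - <<'E'
from h import *
r=lambda a:np.round(a,4).tolist()
b=cast('top',[(331,94),(398,89),(410,193),(339,199)],.157);print('box',r(b))
a=cast('top',[(322,326),(440,315),(428,193),(315,203)],.085);print('apron',r(a))
c=cast('top',[(360,241),(392,241),(391,293),(358,292)],.115);print('carton',r(c),r(c.mean(0)))
print('others',r(cast('top',[(480,239),(280,184),(271,265)],.09)))
im=cv2.imread('pics/top0.png')
cv2.imwrite('pics/crop1.png',cv2.resize(im[80:340,240:520],None,fx=2.8,fy=2.3,interpolation=2) if 0 else cv2.resize(im[150:340,300:460],None,fx=3,fy=3,interpolation=2))
E
```

```text
box [[0.8251, -0.0059, 0.157], [0.8359, -0.125, 0.157], [0.6466, -0.1428, 0.157], [0.6349, -0.0207, 0.157]]
apron [[0.4162, 0.0066, 0.085], [0.4374, -0.2083, 0.085], [0.6642, -0.1903, 0.085], [0.6431, 0.0216, 0.085]]
carton [[0.5682, -0.0599, 0.115], [0.5687, -0.1172, 0.115], [0.4761, -0.1146, 0.115], [0.4774, -0.0563, 0.115]] [0.5226, -0.087, 0.115]
others [[0.5772, -0.2843, 0.09], [0.6778, 0.0873, 0.09], [0.5259, 0.1008, 0.09]]
```

View pics/crop1.png

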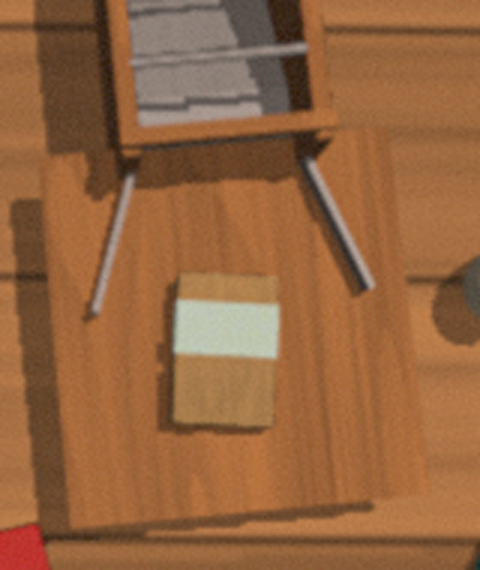

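```bash
cat >> h.py <<'E'
YAW=np.radians(5);H=np.array([.643,-.0815,0]);C=R.from_euler('z',YAW)
def goal(tilt): # tool orientation leaned by tilt deg, fingers forward
    return C*R.from_euler('y',-tilt,degrees=True)*R.from_quat([1,0,0,0])
def move(tip,tilt): # tip in chute frame -> shift, rotvec from now
    s=state();g=goal(tilt);t=H+C.apply(tip)-g.apply([0,0,.022])
    return np.round(t-s['ee_pos'],4),np.round((g*R.from_quat(s['tcp_rot']).inv()).as_rotvec(degrees=True),2)
def tip():
    s=state();r=R.from_quat(s['tcp_rot']);p=np.array(s['ee_pos'])+r.apply([0,0,.022])
    return np.round(C.inv().apply(p-H)*1000,1),np.round((C.inv()*r).as_matrix()[:,2],3),np.round(s['wrist_force'],1),round(s['t'],2),round(s['opening'],3)
E
python3 - <<'E'
from h import *
for t in (0,30,60):
  print(t,move([-.215,.007,.2],t),move([-.215,.007,.098],t))
E
```

```text
0 (array([ 0.2071,  0.4373, -0.0308]), array([-6.000e-02, -1.000e-02, -1.762e+01])) (array([ 0.2071,  0.4373, -0.1328]), array([-6.000e-02, -1.000e-02, -1.762e+01]))
30 (array([ 0.1962,  0.4364, -0.0337]), array([  7.13, -29.25, -17.23])) (array([ 0.1962,  0.4364, -0.1357]), array([  7.13, -29.25, -17.23]))
60 (array([ 0.1882,  0.4357, -0.0418]), array([ 14.32, -58.48, -16.01])) (array([ 0.1882,  0.4357, -0.1438]), array([ 14.32, -58.48, -16.01]))
```

```bash
python3 -m jog '[[0.25,0.02,0.05,0.03,0,0,-8],[0.25,0.04,0.09,0.03,2,-8,-16],[0.25,0.06,0.14,0.03,4,-16,-17],[0.25,0.08,0.18,0.03,6,-24,-17],[0.25,0.1,0.23,0.03,8,-32,-17],[0.25,0.12,0.27,0.02,10,-40,-16.5],[0.25,0.14,0.32,0.0,12,-48,-16],[0.25,0.16,0.36,-0.02,14.3,-55,-16],[0.25,0.175,0.4,-0.03,14.3,-58.5,-16],[0.25,0.188,0.436,-0.042,14.3,-58.5,-16],[0.25,0.188,0.436,-0.042,14.3,-58.5,-16],[0.25,0.188,0.436,-0.042,14.3,-58.5,-16]]'
python3 - <<'E'
from h import *
print(tip(),move([-.215,.007,.098],60))
cv2.imwrite('pics/scene1.png',camera('scene')[...,::-1])
E
```

```text
t: 1.3
ee_pos: [0.4093, -0.0933, 0.2109]
tcp_rot: [0.865, 0.039, 0.499, -0.022]
wrist_force: [0.5, -0.1, -0.1]
opening: 0.0212
finger_force: 0.0
(array([-214.8,    8.7,  199.9]), array([ 0.866,  0.002, -0.5  ]), array([ 0.5, -0.1, -0.1]), 1.3, 0.021) (array([-0.    , -0.0016, -0.1019]), array([ 0.04, -0.01, -0.13]))
```

View pics/scene1.png

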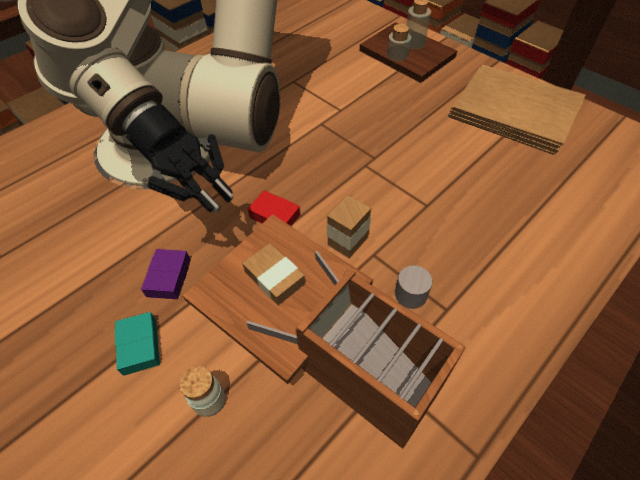

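The arm stands leaned at 60°, tips about (215,205) near the red carton but high above it; the carton is undisturbed at (273,272).

Run:
```python
from h import *
cv2.imwrite('pics/w1.png',camera('wrist')[...,::-1])
```

```text
(no output)
```

View pics/w1.png

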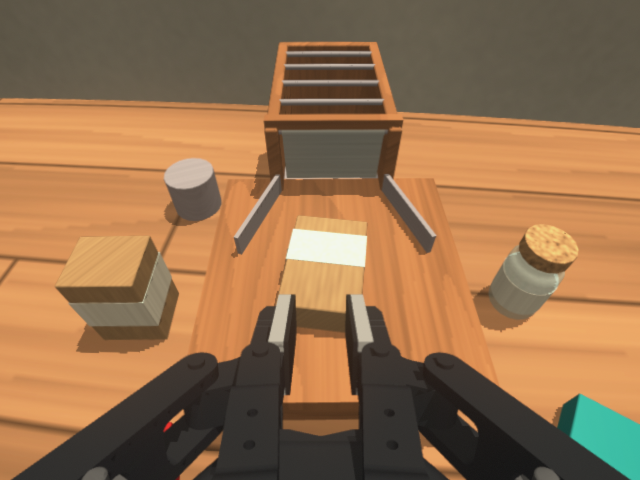

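Wrist view: apron, carton (280–368, 217–328) just ahead of the fingers, opening's bottom corners near (283,178) and (381,178), guides either side.

Run:
```python
from h import *
s=state();T=np.eye(4);T[:3,:3]=R.from_quat(s['tcp_rot']).as_matrix();T[:3,3]=s['ee_pos']
P=T@camera_info('wrist')['mount']
f=lambda px,z:print(np.round(C.inv().apply(cast('wrist',px,z,P)-H)*1000))
f([(283,179),(381,179)],.085); f([(238,248),(430,248)],.085)
f([(298,217),(367,221),(363,310),(280,303)],.115)
```

```text
[[ 14.  48.  85.]
 [ 14. -56.  85.]]
[[-82.  82.  85.]
 [-81. -90.  85.]]
[[ -72.   28.  115.]
 [ -77.  -31.  115.]
 [-162.  -21.  115.]
 [-157.   37.  115.]]
```

```bash
python3 -m jog '[[0.25,0,0,-0.03,0,0,0],[0.25,0,0,-0.065,0,0,0],[0.25,0,0,-0.095,0,0,0],[0.25,0,0,-0.102,0,0,0],[0.25,0.01,0.0005,-0.102,0,0,0],[0.25,0.02,0.001,-0.102,0,0,0],[0.25,0.03,0.0015,-0.102,0,0,0],[0.25,0.037,0.002,-0.102,0,0,0],[0.25,0.044,0.0025,-0.102,0,0,0],[0.25,0.051,0.003,-0.102,0,0,0],[0.25,0.058,0.0035,-0.102,0,0,0],[0.25,0.065,0.004,-0.102,0,0,0]]'
python3 -m jog '[[0.25,0.008,0.0004,0,0,0,0],[0.25,0.016,0.0008,0,0,0,0],[0.25,0.024,0.0012,0,0,0,0],[0.25,0.032,0.0016,0,0,0,0],[0.25,0.04,0.002,0,0,0,0],[0.25,0.048,0.0025,0,0,0,0],[0.25,0.056,0.003,0,0,0,0],[0.25,0.06,0.003,0,0,0,0]]'
python3 - <<'E'
from h import *
print(tip())
cv2.imwrite('pics/w2.png',camera('wrist')[...,::-1])
E
```

```text
t: 2.6
ee_pos: [0.4747, -0.0909, 0.1094]
tcp_rot: [0.865, 0.038, 0.5, -0.021]
wrist_force: [-0.4, -0.7, 0.3]
opening: 0.0212
finger_force: 0.5
t: 3.4
ee_pos: [0.5348, -0.0876, 0.1092]
tcp_rot: [0.865, 0.038, 0.5, -0.021]
wrist_force: [-2.1, -0.4, 1.5]
opening: 0.0212
finger_force: 0.6
(array([-89.2,   3.3,  98.2]), array([ 0.866, -0.001, -0.5  ]), array([-2.1, -0.4,  1.5]), 3.4, 0.021)
```

View pics/w2.png

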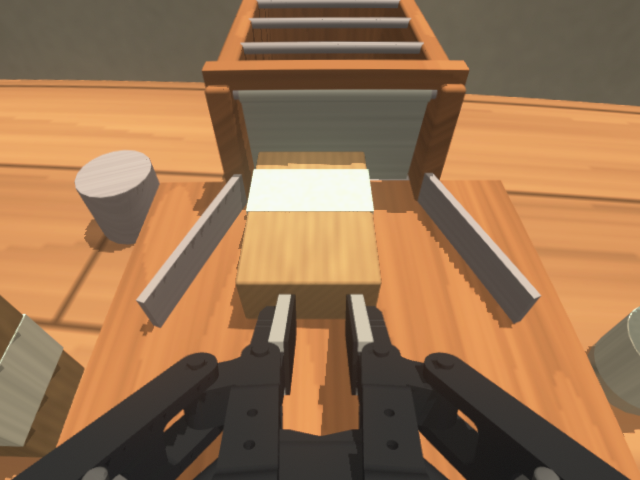

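Carton is square to the chute, about 5–8 mm left of centre, front edge at (312,155) just reaching the flap; it fits between the guides. Push on straight.

```bash
python3 -m jog '[[0.25,0.006,0.0005,0,0,0,0],[0.25,0.012,0.001,0,0,0,0],[0.25,0.018,0.0016,0,0,0,0],[0.25,0.024,0.002,0,0,0,0],[0.25,0.03,0.0026,0,0,0,0],[0.25,0.036,0.003,0,0,0,0],[0.25,0.042,0.0037,0,0,0,0],[0.25,0.048,0.0042,0,0,0,0],[0.25,0.054,0.0047,0,0,0,0],[0.25,0.06,0.0052,0,0,0,0],[0.25,0.064,0.0056,0,0,0,0]]'
python3 - <<'E'
from h import *
print(tip())
cv2.imwrite('pics/w3.png',camera('wrist')[...,::-1])
E
```

```text
t: 4.55
ee_pos: [0.5987, -0.0821, 0.1093]
tcp_rot: [0.865, 0.038, 0.5, -0.021]
wrist_force: [-0.2, 0.5, 1.3]
opening: 0.0212
finger_force: 0.3
(array([-25.1,   3.2,  98.3]), array([ 0.866, -0.001, -0.5  ]), array([-0.2,  0.5,  1.3]), 4.55, 0.021)
```

View pics/w3.png

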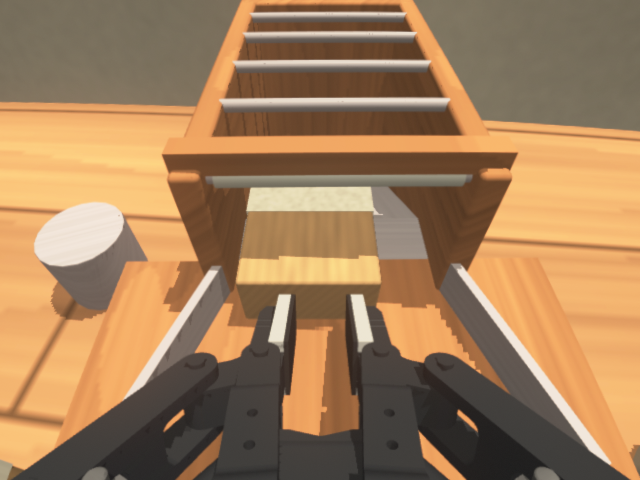

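The flap is open over the carton, which lies straight in the opening with clearance on both sides (240–380 against jambs about 215/445). Carry on inward.

```bash
python3 -m jog '[[0.25,0.004,0.0003,0,0,0,0],[0.25,0.008,0.0007,0,0,0,0],[0.25,0.012,0.001,0,0,0,0],[0.25,0.016,0.0014,0,0,0,0],[0.25,0.02,0.0017,0,0,0,0],[0.25,0.024,0.002,0,0,0,0],[0.25,0.028,0.0024,0,0,0,0],[0.25,0.032,0.0028,0,0,0,0],[0.25,0.036,0.0031,0,0,0,0],[0.25,0.036,0.0031,0,0,0,0]]'
python3 - <<'E'
from h import *
print(tip())
cv2.imwrite('pics/w4.png',camera('wrist')[...,::-1])
E
```

```text
t: 5.6
ee_pos: [0.6346, -0.079, 0.1093]
tcp_rot: [0.865, 0.038, 0.5, -0.021]
wrist_force: [-0.7, -0.2, -0.3]
opening: 0.0211
finger_force: 0.0
(array([10.9,  3.2, 98.3]), array([ 0.866, -0.001, -0.5  ]), array([-0.7, -0.2, -0.3]), 5.6, 0.021)
```

View pics/w4.png

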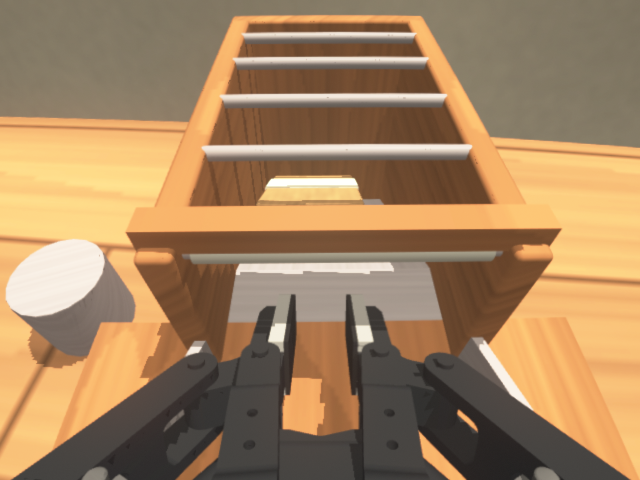

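The carton has left the fingers and is going down the slope (at (312,190)). Draw back straight out.

```bash
python3 -m jog '[[0.25,0,0,0,0,0,0],[0.25,0,0,0,0,0,0],[0.25,0,0,0,0,0,0],[0.25,-0.005,-0.0004,0,0,0,0],[0.25,-0.01,-0.0009,0,0,0,0],[0.25,-0.02,-0.0017,0,0,0,0],[0.25,-0.03,-0.0026,0,0,0,0],[0.25,-0.04,-0.0035,0,0,0,0],[0.25,-0.055,-0.0048,0,0,0,0],[0.25,-0.075,-0.0065,0,0,0,0],[0.25,-0.1,-0.0087,0,0,0,0],[0.25,-0.12,-0.0105,0,0,0,0]]'
python3 -m jog '[[0.25,-0.03,-0.0026,0.03,0,0,0],[0.25,-0.05,-0.0044,0.06,0,0,0],[0.25,-0.05,-0.0044,0.09,0,0,0],[0.25,-0.05,-0.0044,0.1,0,0,0],[0.25,-0.05,-0.0044,0.1,0,0,0],[0.25,-0.05,-0.0044,0.1,0,0,0],[0.25,-0.05,-0.0044,0.1,0,0,0],[0.25,-0.05,-0.0044,0.1,0,0,0],[0.25,-0.05,-0.0044,0.1,0,0,0]]'
python3 - <<'E'
from h import *
print(tip())
w,t=camera('wrist'),camera('top')
c=np.hstack([w[:300,150:490],cv2.resize(t[70:270,240:520],None,fx=1.5,fy=1.5)])
cv2.imwrite('pics/end.png',c[...,::-1]);print(c.shape)
E
```

```text
t: 6.85
ee_pos: [0.5123, -0.0891, 0.1088]
tcp_rot: [0.865, 0.038, 0.499, -0.021]
wrist_force: [-0.6, -0.4, 0.6]
opening: 0.0211
finger_force: 0.0
t: 7.75
ee_pos: [0.4641, -0.0937, 0.2084]
tcp_rot: [0.865, 0.037, 0.499, -0.022]
wrist_force: [-0.5, 1.2, -1.1]
opening: 0.0216
finger_force: 0.0
(array([-160.3,    3.4,  197.4]), array([ 0.866, -0.   , -0.501]), array([-0.5,  1.2, -1.1]), 7.75, 0.022)
(300, 760, 3)
```

View pics/end.png

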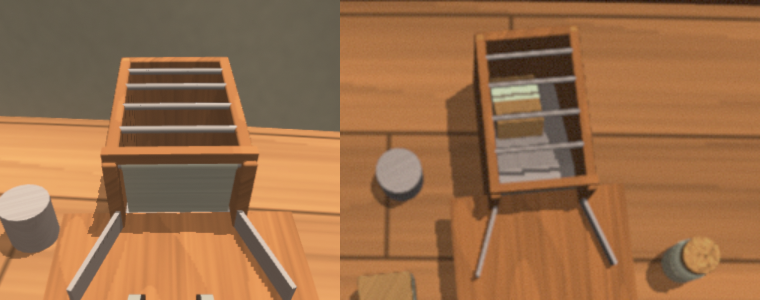

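Run:
```python
from h import *
t=camera('top');cv2.imwrite('pics/c5.png',cv2.resize(t[80:205,320:420],None,fx=4.5,fy=4.5,interpolation=2)[...,::-1])
for z in(.03,.045):print(np.round(C.inv().apply(cast('top',[(359,122),(359,161)],z)-H)*1000))
```

```text
[[182.   0.  30.]
 [100.   8.  30.]]
[[176.   2.  45.]
 [ 95.   9.  45.]]
```

View pics/c5.png

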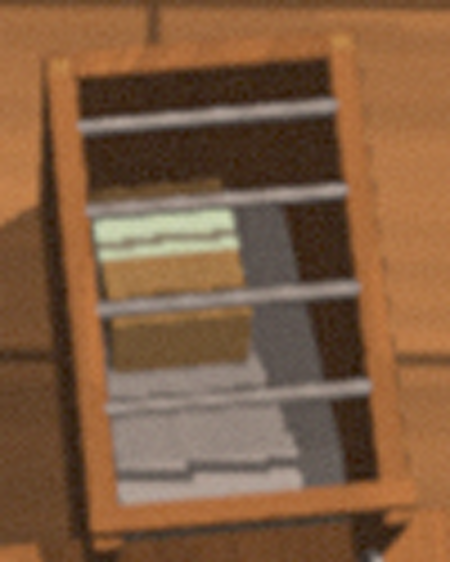

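The carton lies at the foot of the slope against the end wall (front at chute x ≈ 180 mm). The flap is shut, the jar, tin and tall carton are where they were, and the robot is clear.

```bash
python3 -c "
from bench import *
print(sign_off())"
```

```text
the job is handed in; nothing more can be done
None
```

The carton was pushed in under the flap and lies at the foot of the chute against the end wall; the flap is shut behind it, the jar, tin and tall carton were not touched, and the job was handed in at about 8 s.

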